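# Refit the filter plate in the intake box

## Task

Refit the loose filter plate in the sloping tray of the intake filter box: with the plate tilted steeper than the tray, tuck one of its long edges under the two lower lips and push the sprung bar back with it, lower the other edge flat onto the seat, and let the plate slide back up until its upper edge is fully home under the upper lip, then let go. Do not force it, and leave the other things on the bench where they are.

Things in the scene. Friction and masses are not known exactly. Their poses are not given: they have to be found in the camera images.
- filter_plate: Loose filter plate, flat on the bench, handle up: aluminium frame with wire mesh, 150 (x) x 180 (y) x 8 mm, 0.2 to 0.33 kg; the same after half a turn. Origin: centre of its underside, z out of the handle side. The larger of the two handled plates.
- plate_handle (a point): Middle of the filter plate's flat-bar bow handle, 32 mm above the plate's underside, over its centre. The bar is 12 mm thick (plate x), 90 mm long (plate y), 20 mm high (22 to 42 mm above the underside), on two feet at its ends; 14 mm free between plate and bar.
- filter_box: Intake filter box, bolted down: olive sheet-steel wedge 214 mm wide (y), 183 mm deep (x), on two skids 225 mm long (x), 55 mm high at its low front, 135 mm at its back, with a round 80 mm outlet on the back. Origin: centre of the underside, x from the low front to the back, z up. The front faces roughly towards the robot. Its sloping top is the tray.
- tray: Tray on the box, rising 25 degrees. Frame: x up the slope, y across, z out of the slope; origin on the flat seat, mid-width, near the low end (83 mm in front of and 62 mm above the box's origin). Side walls: inner faces at y = -94 and +94 mm, up to z = 15. Plate home: flat on the seat, its origin at x = 91.5, y = 0 (4 mm play each way), z = 0 mm, its x along the slope.
- lower_lips (a point): Middle between the two lower lips, at the height of their undersides, on the line of their edges: x = 26, z = 15 mm in the tray's frame. The lips (y = 40 to 94 mm on either side, 3 mm thick) cover the seat below x = 26; the middle is open. With its lower edge pushed right in, the plate fits under them raised up to 16 degrees from the seat.
- upper_lip (a point): Middle of the upper lip's edge, at its underside: x = 158.5, z = 11 mm in the tray's frame. The lip is 3 mm thick, spans the whole width and runs up to the upper end wall, whose face is at x = 166.5. The plate's upper edge passes it only with the lower edge at x = 8.5 mm or less: the bar pushed in 9.5 mm or more. Home, the bar stands 1.5 mm in.
- spring_bar (a joint): Travel of the sprung bar under the lower lips (m): 0 when free, its pushing face then at x = 18 mm in the tray's frame (150 mm wide, 1.5 to 13.5 mm above the seat); grows as it is pushed down the slope, to a hard stop at 0.014 (face at x = 4 mm). About 6 N to start, 10 N at the stop.
- bearing: Bystander: steel bearing ring, 62 mm across, 17 mm high. Origin: centre of its underside.
- canister: Bystander: upright closed can, 68 mm across, 95 mm high. Origin: centre of its underside.
- wrench: Bystander: open-ended wrench 170 mm long lying along its x. Origin at its underside.
- small_cover: Bystander: small aluminium cover plate 70 x 110 x 6 mm with a small bow handle 26 mm high; not the filter plate. Origin: centre of its underside.
- flange: Bystander: dark steel shaft flange, 90 mm across, 45 mm high. Origin: centre of its underside.
- carton: Bystander: small cardboard carton 100 x 140 x 85 mm. Origin: centre of its underside.
- screwdriver: Bystander: screwdriver 200 mm long lying along its x. Origin at its underside.

How it is judged:
On the way:
1. with the plate still raised from the seat, its lower edge is under the lower lips and has pushed the sprung bar back 8 mm or more (value of joint spring_bar above 0.008 m and angle between the z axis of filter_plate and the z axis of tray, either way round above 0.05 rad and contact force between filter_plate and spring_bar above 2 N).
At the end, for the whole second after the job is handed in: The filter plate lies flat on the tray's seat, handle outwards (within 3 mm and 2 degrees), its upper edge within 3 mm of the upper end wall under the upper lip and its lower edge under the lower lips, at rest and let go (x of filter_plate in the frame of tray between 0.0885 and 0.0945 m and y of filter_plate in the frame of tray between -0.008 and 0.008 m and z of filter_plate in the frame of tray between -0.003 and 0.003 m and angle between the z axis of filter_plate and the z axis of tray, either way round below 0.035 rad and angle between the x axis of filter_plate and the x axis of tray, either way round below 0.06 rad and angle between filter_plate's own z axis and vertical below 0.7 rad and linear speed of filter_plate below 0.02 m/s); the robot touches nothing.
It fails at once if the plate is forced: more than 90 N between it and the box, its tray or its sprung bar (contact force between filter_plate and filter_box above 90 N).
It fails at once if one of the other things on the bench is moved by more than 30 mm (distance of any of bearing, canister, wrench, small_cover, flange, carton, screwdriver from where it was at the start of the episode above 0.03 m).
It also fails if it takes over 54 s, if anything falls off the work surface, if the arm or the gripper's body presses on something with over 40 N, if the wrist force passes 120 N, or if a joint passes its speed limit or range.

## Robot

A 6-joint arm with a two-finger parallel gripper is mounted at the origin on the work surface. World frame = base frame: x ahead of the robot, y to its left, z up, the work surface at z = 0. Lengths are in m, angles in rad, forces in N, time in s.
With the tool pointing down it reaches from about 0.35 to 0.85 m from the base axis. Payload 8.1 kg.
Tool frame: the origin (TCP) lies at the centre of the arm's flange, where the gripper is bolted on; the fingertips stand 186 mm ahead of it and the grasp point (between the pads) lies 167 mm ahead of it; z points along the fingers, y is the direction in which the jaws open and shut (so a half turn about z gives the same grasp; the last joint's range is limited). The gripper opens to 93 mm and grips with 3 to 60 N. Pads are 15 mm wide; open, the fingers measure 128 mm over their backs; the gripper's body (75 mm by 188 mm) begins 65 mm behind the grasp point.
Start: joints at [1.077, 0.13, 1.488, -0, 1.523, -0.085], TCP at [0.238, 0.551, 0.405] pointing down, gripper open.
Joint ranges: [-2.96, 2.96], [-0.89, 2.26], [0.02, 2.5], [-1.34, 4.48], [0, 2.73], [-2.66, 2.66]. Speed limits (rad/s): [2.39, 2.39, 2.79, 3.14, 3.14, 3.14].

## Interface

Orientations are given as a rotation vector (axis times angle).
In Python, from plant import robot, viewer, order gives the robot as it stands.
- The arm moves only by the tool apply_moves, never from a script. Its argument "deltas" is a list of rows, each a list of 3 entries, a list of its own where there are three numbers: the finger opening in mm, from 0 to 93, then the shift along the tool's x, y, z in mm, then the turn about the tool's z in rad. In form: [[grip, [dx, dy, dz], yaw], ...]. A call has 1 to 5 rows; each row shifts and turns the commanded pose from where the row before left it, along the tool's axes as they then stand; what a row does not reach is not made up. A row lasts 1/8 s, in which the tool goes at most 62.5 mm and 10.7 degrees, less where a joint would pass 70% of its speed; a pose out of reach is approached as far as the arm can. A call is refused whole if a number of a shift passes 62.5 or a number of a turn 0.188, either way. A call with a gripper value outside its range is refused whole. The fingers move at their own pace and stop on an object; "grip_force" is the grip in N (left out, the last holds). Time passes only in rows, so rows that do not move let the fingers close. It gives the time, the measured TCP pose, the force and the opening at its end, in the units of the state.
- robot.read_state(): the state, without advancing time (a new reading comes with each control period).
- viewer.read_camera(name): name is "side" or "top"; returns the picture (420x560x3 uint8, blue, green, red); there is no depth.
- viewer.get_calibration(name): a dict with "fx", "fy", "cx", "cy" (pixels), "distortion" ([k1, k2, p1, p2, k3] as OpenCV has them; the pictures are not rectified), "R" (3x3) and "t" (3): a world point X has camera coordinates R X + t. Camera axes: x right, y down, z forward; pixel columns grow to the right and rows downward; lengths in m; the calibration is good to about 2 mm. A picture is of the moment at which its call begins. get_calibration takes no time and is no camera call.
- order.close_job(): hands the job in, once; it reports no verdict.
The state is a dict: "t": time; "q": joint angles; "dq": joint speeds; "joint_torque": joint torques, N m; "tool_pos": TCP position; "orientation": TCP orientation; "force": force on the tool from outside, world axes, zero at the start; "wrist_torque": the same for the moment, N m; "opening": finger opening in m.
Only numpy, scipy, OpenCV 4.12 (cv2) and the standard library are available. Lean on these libraries where they do the work, as an engineer would, in place of code of your own. Each camera call takes 0.05 s, during which the arm holds its last target. There are 200 camera calls.

## Working session

There is one attempt and no reset: what is moved stays moved. The work goes in short steps, Python scripts to look and compute and a tool call to move; the robot and the scene stay as the last step left them, time stands still between calls to the robot, and variables do not carry over. Pictures are saved under pics/ and viewed, about 8 in all and at most 12, crops included, and the job is handed in when it is done.

Besides the shell and the picture viewer there is one more tool, called after "Request:" as a command line: name --argument value ..., lists and objects as JSON in quotes. apply_moves: Moves the arm, as the interface text tells. Its arguments: {"type":"object","properties":{"deltas":{"type":"array"},"grip_force":{"type":"number"}},"required":["deltas"]}

```bash
ls; mkdir -p pics; python3 - <<'E'
from plant import robot, viewer, order
import cv2
for n in("top","side"):
    cv2.imwrite(f"pics/{n}0.png",viewer.read_camera(n)); c=viewer.get_calibration(n); print(n,c)
print(robot.read_state())
E
```

```text
pics
top {'fx': 465.2498106691283, 'fy': 465.2498106691283, 'cx': 286.7144378037858, 'cy': 211.0861987705425, 'distortion': array([-0.07713373,  0.        ,  0.        ,  0.        ,  0.        ]), 'R': array([[ 0.0158711 , -0.99950297,  0.02723809],
       [-0.99043874, -0.01944907, -0.13657536],
       [ 0.13703724, -0.02481005, -0.99025515]]), 't': array([-0.04792506,  0.54998171,  1.5139324 ])}
side {'fx': 385.4115938548654, 'fy': 385.4115938548654, 'cx': 276.29624037073256, 'cy': 211.36026229964202, 'distortion': array([-0.00675539,  0.        ,  0.        ,  0.        ,  0.        ]), 'R': array([[ 0.9154166 , -0.4021919 ,  0.0159411 ],
       [-0.23981991, -0.57679776, -0.780891  ],
       [ 0.32326283,  0.71101759, -0.62446388]]), 't': array([-0.47433728,  0.20057651,  1.04558942])}
{'t': 0.1, 'q': array([ 1.07659698e+00,  1.31069447e-01,  1.48917300e+00,  1.35672281e-06,
        1.52299526e+00, -8.53894007e-02]), 'dq': array([ 0.00061293,  0.00078021, -0.00348055,  0.00164823,  0.0006116 ,
        0.00012082]), 'joint_torque': array([ 1.06465559e-03, -5.61337674e+01, -4.93100488e+01,  7.71075231e-02,
        2.90568452e-02, -6.20157425e-05]), 'tool_pos': array([0.23838538, 0.55038519, 0.40380033]), 'orientation': array([-6.37599015e-01, -3.07572824e+00,  2.47531503e-03]), 'force': array([-0.35037669, -0.40127609, -0.09028011]), 'wrist_torque': array([ 0.0049202 , -0.02329598, -0.05500869]), 'opening': 0.09333414133651796}
```

View pics/top0.png

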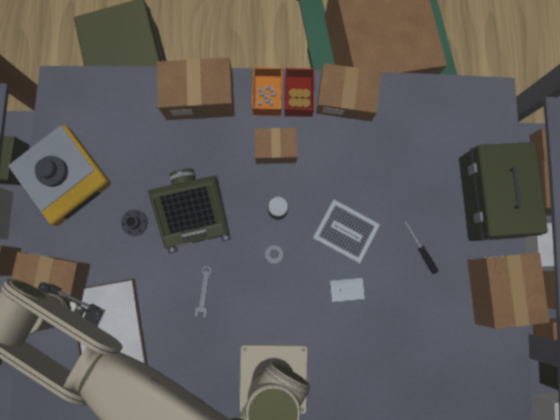

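View pics/side0.png

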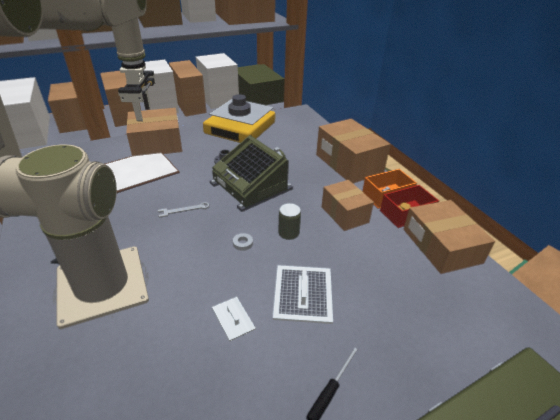

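```bash
cat > h.py <<'E'
import numpy as np, cv2
from plant import robot, viewer, order
from scipy.spatial.transform import Rotation as Rn
cal={n:viewer.get_calibration(n) for n in("top","side")}
def K(c): return np.array([[c["fx"],0,c["cx"]],[0,c["fy"],c["cy"]],[0,0,1.]])
def proj(n,P):
    c=cal[n]; return cv2.projectPoints(np.atleast_2d(np.asarray(P,float)),cv2.Rodrigues(c["R"])[0],c["t"],K(c),c["distortion"])[0][:,0]
def back(n,uv,z):
    c=cal[n]; u=cv2.undistortPoints(np.asarray(uv,float).reshape(-1,1,2),K(c),c["distortion"])[:,0]
    d=np.c_[u,np.ones(len(u))]@c["R"]; o=-c["R"].T@c["t"]
    return o+d*((z-o[2])/d[:,2])[:,None]
def crop(im,x,y,w,h,s): return cv2.resize(im[y:y+h,x:x+w],None,fx=s,fy=s,interpolation=cv2.INTER_CUBIC)
E
python3 - <<'E'
from h import *
T=cv2.imread("pics/top0.png");S=cv2.imread("pics/side0.png")
# plate by threshold
for n,im,(x,y,w,h) in(("top",T,(305,195,85,75)),("side",S,(265,258,75,70))):
    g=cv2.cvtColor(im,cv2.COLOR_BGR2GRAY)[y:y+h,x:x+w]
    m=(g>135).astype(np.uint8); nn,l,st,_=cv2.connectedComponentsWithStats(m); i=1+np.argmax(st[1:,4])
    pts=np.argwhere(l==i)[:,::-1].astype(np.float32)+[x,y]
    hull=cv2.convexHull(pts.astype(np.float32)); q=cv2.approxPolyN(hull,4)[0] if hasattr(cv2,'approxPolyN') else cv2.boxPoints(cv2.minAreaRect(pts))
    W=back(n,q,0.008); print(n,q.tolist(),W[:,:2].round(4).tolist(),np.linalg.norm(W-np.roll(W,1,0),axis=1).round(4),W.mean(0).round(4))
a=np.hstack([crop(T,140,160,100,100,4),crop(S,200,125,100,100,4)])
b=np.hstack([crop(T,305,195,100,75,4)[:200*2],crop(S,265,258,100,75,4)])
cv2.imwrite("pics/c1.png",a);cv2.imwrite("pics/c2.png",b)
E
```

```text
top [[359.7541198730469, 262.4917907714844], [313.04962158203125, 237.1935577392578], [333.3721923828125, 199.4516143798828], [378.9344177246094, 224.1311492919922]] [[0.3847, -0.2883], [0.4675, -0.1295], [0.5983, -0.1982], [0.5161, -0.355]] [0.1474 0.1792 0.1477 0.177 ] [ 0.4917 -0.2427  0.008 ]
side [[270.24090576171875, 317.8442077636719], [275.5090026855469, 263.40679931640625], [330.6974182128906, 266.8560791015625], [333.9552001953125, 322.2383117675781]] [[0.3778, -0.2815], [0.4647, -0.1158], [0.6046, -0.1895], [0.5181, -0.3554]] [0.1586 0.187  0.1582 0.1871] [ 0.4913 -0.2355  0.008 ]
```

View pics/c1.png

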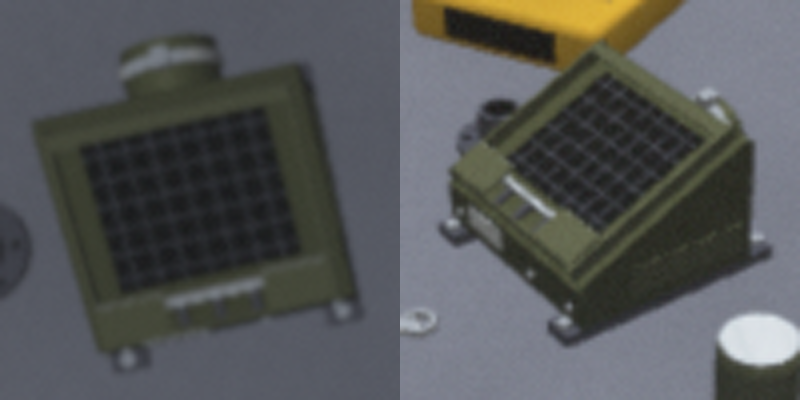

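View pics/c2.png

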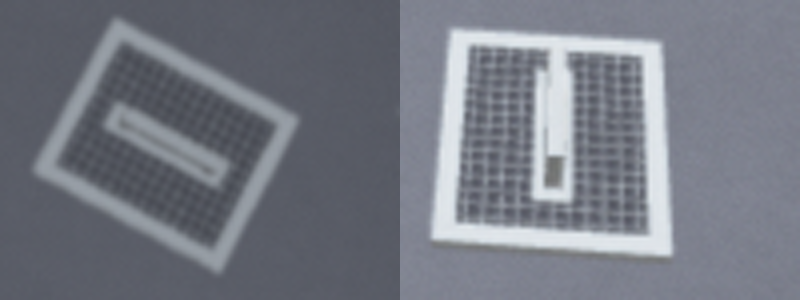

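```bash
cat >> h.py <<'E'
a25=np.radians(25)
def tray2box(p):
    p=np.atleast_2d(np.asarray(p,float)); c,s=np.cos(a25),np.sin(a25)
    return np.c_[-.083+p[:,0]*c-p[:,2]*s,p[:,1],.062+p[:,0]*s+p[:,2]*c]
def box2w(p,X):
    c,s=np.cos(X[2]),np.sin(X[2]); p=np.atleast_2d(p)
    return np.c_[X[0]+p[:,0]*c-p[:,1]*s,X[1]+p[:,0]*s+p[:,1]*c,p[:,2]]
def fullpx(x,y,s,uv): return np.array([x,y])+(np.asarray(uv,float)+.5)/s-.5
E
cat > fit1.py <<'E'
from h import *
from scipy.optimize import least_squares
top=fullpx(140,160,4,[(103,307),(325,258),(35,122),(305,68),(103,350),(357,300)])
side=fullpx(200,125,4,[(200,42),(350,142),(50,178),(175,290)])
def model(X):
    b=lambda y:[.0915,y,X[3]]; f=lambda y:[-.0915,y,X[4]]
    lip=tray2box([[.026,.094,.018],[.026,-.094,.018]])
    c=np.array([b(.107),b(-.107),f(.107),f(-.107)])
    return box2w(np.vstack([lip,c]),X),box2w(c,X)
def res(X):
    a,b=model(X); return np.r_[(proj("top",a)-top).ravel(),(proj("side",b)-side).ravel()]
r=least_squares(res,[.62,.3,.2,.14,.06],loss="soft_l1"); print(r.x.round(4),r.fun.reshape(-1,2).round(1).tolist())
np.save("box.npy",r.x[:3])
E
cat > ov.py <<'E'
from h import *
def lines(im,n,segs,x,y,s,col):
    for a,b in segs:
        q=((proj(n,[a,b])-[x,y]+.5)*s-.5).round().astype(int); cv2.line(im,tuple(map(int,q[0])),tuple(map(int,q[1])),col,1)
X=np.load("box.npy"); W=lambda p:box2w(tray2box(p),X)
m=lambda *p:(W(p[0])[0],W(p[1])[0])
segs=[m((.026,y0,.018),(.026,y1,.018)) for y0,y1 in((-.094,-.04),(.04,.094))]+[m((.1585,-.094,.014),(.1585,.094,.014))]+[m((.0,y,.015),(.17,y,.015)) for y in(-.094,.094)]+[m((.026,y,.018),(-.005,y,.018)) for y in(-.04,.04)]
B=lambda p:box2w(np.array([p]),X)[0]
segs2=[(B((-.0915,y,0)),B((.0915,y,0))) for y in(-.107,.107)]+[(B((-.0915,-.107,0)),B((-.0915,.107,0)))]
T=cv2.imread("pics/top0.png");S=cv2.imread("pics/side0.png")
out=[]
for n,im,x,y in(("top",T,147,172),("side",S,205,132)):
    w,h=(84,84) if n=="top" else (88,84)
    c=crop(im,x,y,66 if 0 else w,h,4.5); c=cv2.convertScaleAbs(c,alpha=1.9); d=c.copy()
    lines(d,n,segs,x,y,4.5,(0,0,255)); lines(d,n,segs2,x,y,4.5,(0,255,255)); out.append(d)
h=min(o.shape[0] for o in out); cv2.imwrite("pics/ov%s.png"%__import__("sys").argv[1],np.hstack([o[:h] for o in out])[:, :800])
E
python3 fit1.py && python3 ov.py 1
```

```text
[0.5316 0.2745 0.2278 0.1396 0.0611] [[-0.5, 2.9], [1.7, 3.1], [-0.1, -0.6], [-0.6, -1.0], [-1.1, 1.0], [0.0, -0.0], [3.4, 0.6], [1.4, -0.0], [-0.5, -0.2], [0.5, 0.4]]
```

View pics/ov1.png

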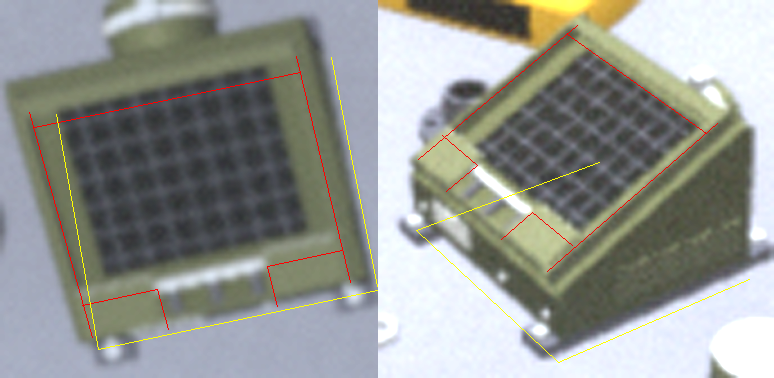

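```bash
python3 - <<'E'
from h import *
T=cv2.imread("pics/top0.png");S=cv2.imread("pics/side0.png")
f=lambda im,x,y,w,h,s:cv2.convertScaleAbs(crop(im,x,y,w,h,s),alpha=2.2,beta=-40)
a=f(T,155,220,80,36,10); b=f(S,208,155,80,24,10)
cv2.imwrite("pics/c3.png",np.vstack([a,b]))
E
```

```text
(no output)
```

View pics/c3.png

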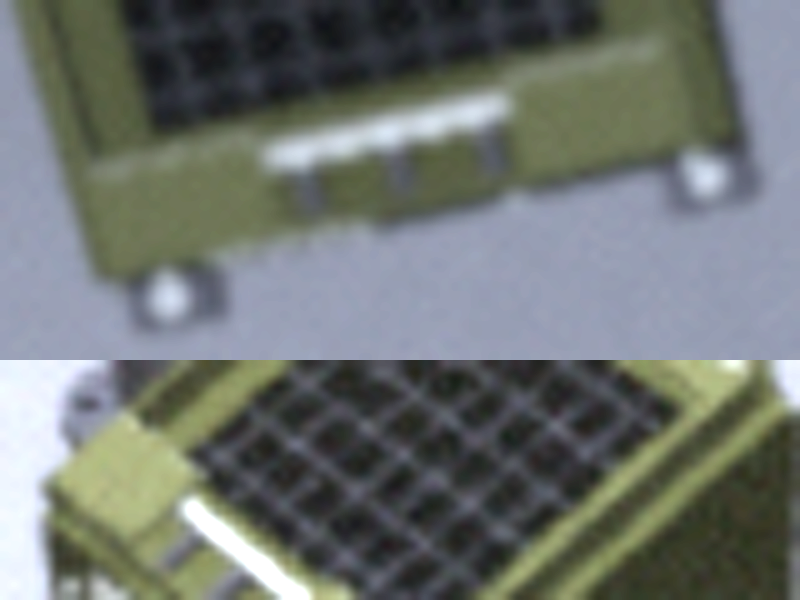

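```bash
cat > fit2.py <<'E'
from h import *
from scipy.optimize import least_squares
lip=np.array([[.026,y,.018] for y in(.094,.04,-.04,-.094)])
top=fullpx(155,220,10,[(92,166),(260,133),(512,78),(662,44)])
side=fullpx(208,155,10,[(130,55),(205,115)])
def R(X,s=(1,1)):
    return np.r_[s[0]*(proj("top",box2w(tray2box(lip),X))-top).ravel(),s[1]*(proj("side",box2w(tray2box(lip[:2]),X))-side).ravel()]
for s in((1,1),(1,0)):
    r=least_squares(lambda X:R(X,s),[.53,.27,.22]); print(r.x.round(4),r.fun.reshape(-1,2).round(2).tolist())
    if s[1]: np.save("box.npy",r.x)
X=np.load("box.npy")
for y in(.085,-.085): print(((proj("top",box2w([[-.1125,y,0.01]],X))-[155,220]+.5)*10-.5).round(0))
for n in("tray home handle",): print(n, box2w(tray2box([[.0915,0,.032]]),X))
E
python3 fit2.py; sed -i 's/segs2=.*/segs2=[(B((-.1125,y,0)),B((.1125,y,0))) for y in(-.107,.107)]+[(B((-.1125,-.107,0.01)),B((-.1125,.107,0.01)))]+[(B((.0915,.107,.0)),B((.0915,.107,.15)))]/' ov.py; python3 ov.py 2
```

```text
[0.5413 0.2795 0.2349] [[-0.09, 0.29], [-0.34, -0.0], [-1.04, 0.18], [0.49, 0.0], [0.26, 0.55], [0.67, 1.06]]
[0.5417 0.2786 0.2329] [[0.15, 0.11], [-0.1, -0.15], [-0.79, 0.09], [0.74, -0.06], [0.0, 0.0], [0.0, 0.0]]
[[198. 315.]]
[[694. 207.]]
tray home handle [[0.52803407 0.27631285 0.12967142]]
```

View pics/ov2.png

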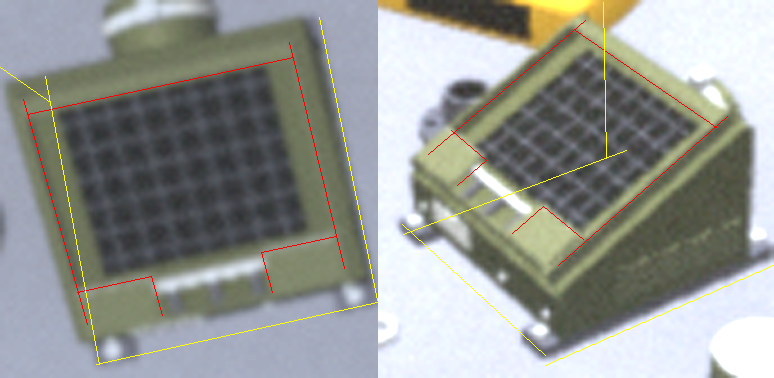

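Request:
apply_moves --deltas '[[0, [0, 0, 0], 0.074], [0, [-37, -41.6, 0], 0], [0, [-37, -41.6, 0], 0], [0, [-37, -41.6, 0], 0], [0, [-37, -41.6, 0], 0]]' --grip_force 20

```text
t: 0.72
tool_pos: [0.2923, 0.3328, 0.4043]
orientation: [-0.75, -3.051, 0.001]
force: [0.6, -0.5, -0.3]
opening: 0.047
```

Request:
apply_moves --deltas '[[0, [-37, -41.6, 0], 0], [0, [-37, -41.6, 0], 0], [0, [-37, -41.6, 0], 0], [0, [-37, -41.6, 0], 0], [0, [-37, -41.6, 10], 0]]'

```text
t: 1.35
tool_pos: [0.3597, 0.0627, 0.3952]
orientation: [0.75, 3.049, 0.001]
force: [-0.1, -0.2, 0.5]
opening: 0.0011
```

Request:
apply_moves --deltas '[[0, [-37, -41.6, 10], 0], [0, [-37, -41.6, 10], 0], [0, [-37, -41.6, 10], 0], [0, [-37, -41.6, 10], 0], [0, [-37, -41.6, 10], 0]]'

```text
t: 1.98
tool_pos: [0.4268, -0.2077, 0.3442]
orientation: [0.752, 3.05, 0.0]
force: [1.0, 0.7, 0.8]
opening: 0.0007
```

```bash
cat >> h.py <<'E'
def go(x,y,z,jaw_deg):
    """tool-axis shift (mm) and yaw to bring TCP to x,y,z with jaw axis at jaw_deg (mod 180); shift in the axes after the yaw"""
    s=robot.read_state(); M=Rn.from_rotvec(s["orientation"]).as_matrix(); j=np.degrees(np.arctan2(M[1,1],M[0,1]))
    d=(j-jaw_deg+90)%180-90; M2=M@Rn.from_rotvec([0,0,np.radians(d)]).as_matrix()
    print("t",round(s["t"],2),"pos",s["tool_pos"].round(4),"jaw",round(j,2),"tilt",M[:2,2].round(4),"F",s["force"].round(1),"open",round(s["opening"],4))
    print("yaw",round(np.radians(d),3),"shift",(M2.T@(np.array([x,y,z])-s["tool_pos"])*1000).round(1))
E
python3 -c "
from h import *
C=np.array([.4917,-.2415]);u=np.array([np.cos(np.radians(62.35)),np.sin(np.radians(62.35))]);p=C-u*.082
go(*p,.203,62.35)
for uv,z in(((278,200),.095),((405,222),.01),((437,272),.01)): print(back('top',[uv],z))
"
```

```text
t 1.98 pos [ 0.4268 -0.2077  0.3442] jaw 62.31 tilt [0.0001 0.0002] F [1.  0.7 0.8] open 0.0007
yaw -0.001 shift [-73.2 -81.9 141.2]
[[ 0.57842373 -0.00807591  0.095     ]]
[[ 0.52487306 -0.44508392  0.01      ]]
[[ 0.35570055 -0.55317461  0.01      ]]
```

Request:
apply_moves --deltas '[[0, [-36.6, -41, 30], 0], [0, [-36.6, -41, 30], 0], [0, [0, 0, 30], 0], [0, [0, 0, 30], 0], [0, [0, 0, 20], 0]]'

```text
t: 2.6
tool_pos: [0.4528, -0.3118, 0.2024]
orientation: [-0.751, -3.048, -0.002]
force: [-0.6, 0.4, -0.0]
opening: 0.0006
```

Request:
apply_moves --deltas '[[0, [0, 5, 1], 0], [0, [0, 3, 0], 0], [0, [0, 3, 0], 0], [0, [0, 3, 0], 0]]'

```text
t: 3.1
tool_pos: [0.4606, -0.2997, 0.2049]
orientation: [0.75, 3.049, -0.001]
force: [0.8, 0.6, -0.0]
opening: 0.0003
```

```bash
python3 -c "
from h import *
go(.4917,-.2415,.203,62.35)
T=viewer.read_camera('top');S=viewer.read_camera('side')
cv2.imwrite('pics/p1.png',np.hstack([cv2.convertScaleAbs(crop(T,305,195,85,80,4.7),alpha=1.5),cv2.convertScaleAbs(crop(S,262,230,85,100,4.7),alpha=1.2)[:376]]))
"
```

```text
t 3.1 pos [ 0.4606 -0.2997  0.2049] jaw 62.35 tilt [ 0.0014 -0.0011] F [ 0.8  0.6 -0. ] open 0.0003
yaw 0.0 shift [-0.5 66.   1.9]
```

View pics/p1.png

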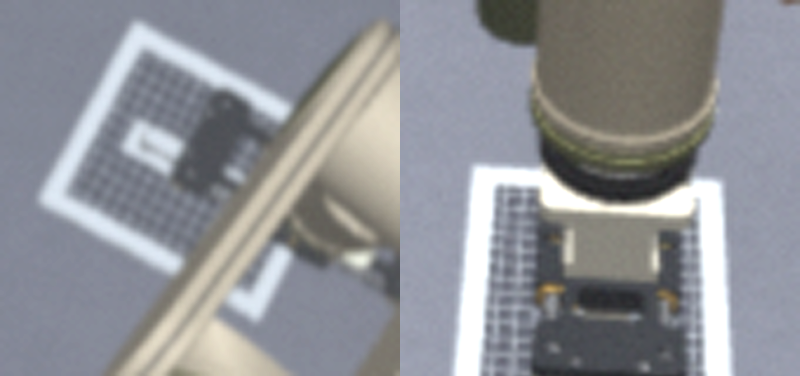

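Request:
apply_moves --deltas '[[0, [0, 3, 0], 0], [0, [0, 3, 0], 0], [0, [0, 3, 0], 0], [0, [0, 2, 0], 0], [0, [0, 1, 0], 0]]'

```text
t: 3.82
tool_pos: [0.4657, -0.2891, 0.2038]
orientation: [-0.751, -3.051, 0.0]
force: [-0.9, -1.1, 0.1]
opening: 0.0007
```

Request:
apply_moves --deltas '[[0, [0, 0, 0], 0], [0, [0, 0, 0], 0]]'

```text
t: 4.08
tool_pos: [0.4657, -0.2891, 0.2039]
orientation: [0.751, 3.05, 0.0]
force: [0.3, -0.0, 0.9]
opening: 0.0006
```

```bash
python3 -c "
from h import *
go(.4917,-.2415,.203,62.35)
# left edge of the plate (x'-edge farthest from tool) in top, before/after
A=cv2.imread('pics/top0.png');B=viewer.read_camera('top');np.save('B.npy',B)
u=np.array([np.cos(np.radians(62.35)),np.sin(np.radians(62.35))]);v=np.array([u[1],-u[0]])
s=np.arange(.06,.13,.0005)
for im in(A,B):
    r=[]
    for k in(-.06,-.05,-.04,-.03,.03,.04,.05):
        P=np.array([.4917,-.2415])+s[:,None]*u+k*v; uv=proj('top',np.c_[P,np.full(len(s),.008)]).astype(np.float32)
        g=cv2.remap(cv2.cvtColor(im,cv2.COLOR_BGR2GRAY),uv[:,0].reshape(1,-1),uv[:,1].reshape(1,-1),cv2.INTER_LINEAR)[0].astype(float)
        bg=np.median(g[-30:]); th=(g.max()+bg)/2; i=np.where(g>th)[0].max(); r.append(round(s[i]*1000,1))
    print(r)
"
```

```text
t 4.08 pos [ 0.4657 -0.2891  0.2039] jaw 62.33 tilt [0.0001 0.0002] F [ 0.3 -0.   0.9] open 0.0006
yaw -0.0 shift [-0.9 54.2  0.9]
[np.float64(89.5), np.float64(89.5), np.float64(89.5), np.float64(89.0), np.float64(89.5), np.float64(90.0), np.float64(89.5)]
[np.float64(94.0), np.float64(94.5), np.float64(94.5), np.float64(94.0), np.float64(94.0), np.float64(94.5), np.float64(94.5)]
```

Request:
apply_moves --deltas '[[0, [0, -4, 0], 0], [0, [0, 0, -45], 0], [0, [0, 44, 0], 0], [0, [0, 44, 0], 0], [0, [0, 44, 0], 0]]'

```text
t: 4.75
tool_pos: [0.5255, -0.1749, 0.2491]
orientation: [0.752, 3.05, 0.0]
force: [0.0, -0.1, -0.5]
opening: 0.0003
```

Request:
apply_moves --deltas '[[0, [0, 0, 0], 0], [0, [0, 0, 30], 0], [0, [0, 0, 15], 0], [0, [0, -4, 0], 0], [0, [0, -4, 0], 0]]'

```text
t: 5.38
tool_pos: [0.5214, -0.1836, 0.2045]
orientation: [0.752, 3.05, 0.0]
force: [0.3, 0.7, -0.2]
opening: 0.0006
```

Request:
apply_moves --deltas '[[0, [0, -3, 0], 0], [0, [0, -3, 0], 0], [0, [0, -2, 0], 0], [0, [0, -1, 0], 0], [0, [0, 0, 0], 0]]'

```text
t: 6.0
tool_pos: [0.5174, -0.1909, 0.2041]
orientation: [0.751, 3.05, -0.0]
force: [1.2, 0.9, 0.7]
opening: 0.0007
```

```bash
cat > edge.py <<'E'
from h import *
go(.4917,-.2415,.203,62.35)
A=cv2.imread('pics/top0.png');B=viewer.read_camera('top');S=viewer.read_camera('side')
u=np.array([np.cos(np.radians(62.35)),np.sin(np.radians(62.35))]);v=np.array([u[1],-u[0]])
s=np.arange(.06,.13,.0005)
for nm,n,im in(('A','top',A),('prev','top',np.load('B.npy')),('B','top',B),('sA','side',cv2.imread('pics/side0.png')),('sB','side',S)):
  for sg in(1,-1):
    r=[]
    for k in(-.07,-.06,-.05,-.04,-.03,.03,.04,.05,.06,.07):
        P=np.array([.4917,-.2415])+sg*s[:,None]*u+k*v; uv=proj(n,np.c_[P,np.full(len(s),.008)]).astype(np.float32)
        g=cv2.remap(cv2.cvtColor(im,cv2.COLOR_BGR2GRAY),uv[:,0].reshape(1,-1),uv[:,1].reshape(1,-1),cv2.INTER_LINEAR)[0].astype(float)
        bg=np.median(g[-30:]); th=(g.max()+bg)/2; i=np.where(g>th)[0].max(); r.append(float(round(s[i]*1000,1)))
    print(nm,sg,r)
E
python3 edge.py
```

```text
t 6.0 pos [ 0.5174 -0.1909  0.2041] jaw 62.34 tilt [ 0.0006 -0.0003] F [1.2 0.9 0.7] open 0.0007
yaw -0.0 shift [ -0.7 -56.8   1.1]
A 1 [89.0, 89.5, 89.5, 89.5, 89.0, 89.5, 90.0, 89.5, 89.5, 89.0]
A -1 [91.0, 91.0, 91.0, 91.0, 90.5, 91.0, 91.0, 91.0, 91.0, 90.5]
prev 1 [94.0, 94.0, 94.5, 94.5, 94.0, 94.0, 94.5, 94.5, 94.5, 93.5]
prev -1 [86.5, 86.5, 86.5, 86.0, 86.0, 61.5, 61.5, 61.0, 62.0, 127.0]
B 1 [99.5, 101.0, 101.5, 101.5, 103.0, 108.0, 108.5, 110.0, 111.0, 110.0]
B -1 [96.0, 95.5, 96.5, 96.0, 96.5, 96.5, 96.5, 96.5, 97.0, 97.0]
sA 1 [94.0, 93.5, 94.0, 94.0, 94.0, 93.5, 93.5, 94.0, 94.0, 93.0]
sA -1 [86.0, 86.0, 86.5, 86.5, 86.0, 86.5, 86.5, 87.0, 86.5, 86.5]
sB 1 [89.0, 89.0, 89.0, 89.0, 82.0, 81.5, 81.0, 88.0, 88.5, 88.0]
sB -1 [91.5, 91.0, 91.5, 91.5, 91.5, 92.0, 92.0, 92.0, 92.5, 92.0]
```

Request:
apply_moves --deltas '[[93, [0, 4, 0], 0], [93, [0, 0, -50], 0], [93, [0, -32, 0], 0], [93, [0, -32.4, 0], 0], [93, [0, 0, 0], 0]]'

```text
t: 6.72
tool_pos: [0.4882, -0.2456, 0.2536]
orientation: [-0.755, -3.049, 0.001]
force: [-1.1, 0.8, 0.9]
opening: 0.0461
```

```bash
cat > edgev.py <<'E'
from h import *
u=np.array([np.cos(np.radians(62.35)),np.sin(np.radians(62.35))]);v=np.array([u[1],-u[0]])
go(*(np.array([.4917,-.2415])-.0037*u),.203,62.35)
B=viewer.read_camera('top');S=viewer.read_camera('side')
s=np.arange(.05,.115,.0005)
for nm,n,im in(('A','top',cv2.imread('pics/top0.png')),('B','top',B),('sA','side',cv2.imread('pics/side0.png')),('sB','side',S)):
  for ax,base in(('v',0),('u',.015)):
   for sg in(1,-1):
    r=[]
    for k in(-.07,-.055,-.04,-.02,.0,.02,.04,.055,.07):
        d,e=(v,u) if ax=='v' else (u,v)
        P=np.array([.4917,-.2415])+sg*(base+s[:,None])*d+k*e; uv=proj(n,np.c_[P,np.full(len(s),.008)]).astype(np.float32)
        g=cv2.remap(cv2.cvtColor(im,cv2.COLOR_BGR2GRAY),uv[:,0].reshape(1,-1),uv[:,1].reshape(1,-1),cv2.INTER_LINEAR)[0].astype(float)
        bg=np.median(g[-30:]); th=(g.max()+bg)/2; i=np.where(g>th)[0].max(); r.append(float(round((base+s[i])*1000,1)))
    print(nm,ax,sg,r)
cv2.imwrite('pics/p2.png',np.hstack([cv2.convertScaleAbs(crop(B,305,195,85,80,4.7),alpha=1.5),cv2.convertScaleAbs(crop(S,262,230,85,100,4.7),alpha=1.2)[:376]]))
E
python3 edgev.py
```

```text
t 6.72 pos [ 0.4882 -0.2456  0.2536] jaw 62.2 tilt [-0.001  -0.0003] F [-1.1  0.8  0.9] open 0.0461
yaw -0.003 shift [-1.2  1.6 50.6]
A v 1 [75.5, 76.0, 75.5, 76.0, 76.0, 76.0, 76.0, 76.0, 76.0]
A v -1 [73.5, 74.5, 74.5, 74.0, 75.0, 74.0, 75.0, 74.5, 74.5]
A u 1 [89.0, 89.5, 89.5, 89.5, 89.5, 89.5, 90.0, 89.5, 89.0]
A u -1 [91.0, 91.0, 91.0, 90.5, 91.0, 91.5, 91.0, 91.0, 90.5]Traceback (most recent call last):
  File "edgev.py", line 14, in <module>
    bg=np.median(g[-30:]); th=(g.max()+bg)/2; i=np.where(g>th)[0].max(); r.append(float(round((base+s[i])*1000,1)))
                                                ~~~~~~~~~~~~~~~~~~~~~^^
    return umr_maximum(a, axis, None, out, keepdims, initial, where)
ValueError: zero-size array to reduction operation maximum which has no identity
```

```bash
sed -i "s/('B','top',B),//; s/i=np.where(g>th)\[0\].max()/i=np.r_[0,np.where(g>th)[0]].max()/" edgev.py; python3 edgev.py
```

```text
t 6.83 pos [ 0.489  -0.2441  0.2534] jaw 62.28 tilt [-0.0007  0.0006] F [-0.9  0.  -1.2] open 0.0537
yaw -0.001 shift [-1.2 -0.1 50.4]
A v 1 [75.5, 76.0, 75.5, 76.0, 76.0, 76.0, 76.0, 76.0, 76.0]
A v -1 [73.5, 74.5, 74.5, 74.0, 75.0, 74.0, 75.0, 74.5, 74.5]
A u 1 [89.0, 89.5, 89.5, 89.5, 89.5, 89.5, 90.0, 89.5, 89.0]
A u -1 [91.0, 91.0, 91.0, 90.5, 91.0, 91.5, 91.0, 91.0, 90.5]
sA v 1 [73.0, 73.0, 73.0, 73.0, 73.5, 73.0, 73.0, 73.0, 73.5]
sA v -1 [77.5, 77.0, 77.5, 77.0, 77.5, 77.0, 77.5, 77.0, 77.5]
sA u 1 [94.0, 94.0, 94.0, 93.5, 94.0, 94.0, 93.5, 94.0, 93.0]
sA u -1 [86.0, 86.5, 86.5, 87.0, 86.5, 86.5, 86.5, 87.0, 86.5]
sB v 1 [73.0, 73.5, 73.5, 73.5, 73.5, 74.0, 74.0, 73.5, 74.0]
sB v -1 [76.5, 77.0, 77.0, 76.5, 76.5, 76.5, 76.5, 76.5, 76.5]
sB u 1 [88.0, 89.0, 87.5, 66.0, 66.0, 66.0, 93.0, 85.5, 87.5]
sB u -1 [91.5, 91.5, 92.0, 92.0, 92.0, 92.5, 92.0, 92.5, 92.5]
```

Request:
apply_moves --deltas '[[93, [-1, 0, 0], 0.005], [93, [0, 0, 0], 0], [93, [0, 0, 0], 0], [93, [0, 0, 10], 0], [93, [0, 0, 8], 0]]'

```text
t: 7.55
tool_pos: [0.4899, -0.2446, 0.2349]
orientation: [-0.758, -3.048, -0.0]
force: [-0.4, 1.1, 0.5]
opening: 0.0929
```

Request:
apply_moves --deltas '[[93, [0, 0, 6], 0], [93, [0, 0, 4], 0], [93, [0, 0, 3], 0], [93, [0, 0, 3], 0], [93, [0, 0, 0], 0]]'

```text
t: 8.18
tool_pos: [0.49, -0.2447, 0.2197]
orientation: [-0.759, -3.048, -0.0]
force: [-0.4, 0.2, 0.1]
opening: 0.0929
```

```bash
python3 -c "
from h import *
u=np.array([np.cos(np.radians(62.35)),np.sin(np.radians(62.35))])
go(*(np.array([.4917,-.2415])-.0037*u),.199,62.0)
print(robot.read_state()['wrist_torque'])"
```

```text
t 8.18 pos [ 0.49   -0.2447  0.2197] jaw 62.05 tilt [-0.0002  0.0001] F [-0.4  0.2  0.1] open 0.0929
yaw 0.001 shift [-0.  -0.  20.7]
[ 0.00338625 -0.03851805  0.06563257]
```

Request:
apply_moves --deltas '[[93, [0, 0, 6], 0], [93, [0, 0, 6], 0], [93, [0, 0, 4], 0], [93, [0, 0, 4], 0], [88, [0, 0, 0], 0]]' --grip_force 25

```text
t: 8.8
tool_pos: [0.4898, -0.2447, 0.1992]
orientation: [-0.758, -3.048, -0.0]
force: [0.4, -1.4, -2.9]
opening: 0.0899
```

Request:
apply_moves --deltas '[[85, [0, 0, 0], 0], [85, [0, 0, 0], 0], [85, [0, 0, 0], 0]]'

```text
t: 9.18
tool_pos: [0.49, -0.2448, 0.1998]
orientation: [-0.759, -3.049, -0.0]
force: [-0.3, -0.0, -2.5]
opening: 0.09
```

```bash
cat >> h.py <<'E'
def TR(): return np.load("box.npy")
def Hpt(xL,zL,th):   # tray x,z (mm) of handle point from lower edge and tilt deg
    t=np.radians(th); return xL+75*np.cos(t)-32*np.sin(t), zL+75*np.sin(t)+32*np.cos(t)
def Lfrom(xU,zU,th):
    t=np.radians(th); return xU-150*np.cos(t), zU-150*np.sin(t)
def tcp(hx,hz,y=0): # tray mm -> world TCP
    p=box2w(tray2box([[hx/1e3,y/1e3,hz/1e3]]),TR())[0]; p[2]+=.167; return p
E
python3 - <<'E'
from h import *
from scipy.optimize import least_squares
lip=np.array([[.026,y,.018] for y in(.094,.04,-.04,-.094)])
top=fullpx(155,220,10,[(92,166),(260,133),(512,78),(662,44)]);side=fullpx(208,155,10,[(130,55),(205,115)])
Xt=np.array([.5417,.2786,.2329])
r=least_squares(lambda X:(proj("side",box2w(tray2box(lip[:2]),[X[0],X[1],.233]))-side).ravel(),[.54,.28]); print(r.x,r.fun)
X=np.r_[(Xt[:2]+r.x)/2,.233]; print(X); np.save("box.npy",X)
jaw=90+np.degrees(X[2]); print("jaw",jaw)
print("hover",tcp(*Hpt(*Lfrom(182,14+30,-25),-25)))
for th in(-25,-15,-5,2,5.36): print(th,tcp(*Hpt(*Lfrom(182,14,th),th)).round(4),np.round(Lfrom(182,14,th),1))
p=tcp(*Hpt(*Lfrom(182,14+30,-25),-25)); go(*p[:2],.40,jaw)
E
```

```text
[0.54130046 0.28519939] [-0.17503735 -0.24424486  0.1710325   0.22744215]
[0.54150023 0.2818997  0.233     ]
jaw 103.34991662654818
hover [0.53016777 0.27921039 0.37779407]
-25 [0.5425 0.2821 0.3506] [46.1 77.4]
-15 [0.5382 0.2811 0.3371] [37.1 52.8]
-5 [0.5363 0.2807 0.323 ] [32.6 27.1]
2 [0.5363 0.2807 0.3131] [32.1  8.8]
5.36 [0.5368 0.2808 0.3083] [32.7 -0. ]
t 9.18 pos [ 0.49   -0.2448  0.1998] jaw 62.05 tilt [-0.0001  0.    ] F [-0.3 -0.  -2.5] open 0.09
yaw -0.721 shift [-160.   500.5 -200.2]
```

Request:
apply_moves --deltas '[[85, [0, 0, -10], 0], [85, [0, 0, -30], 0], [85, [0, 0, -40], 0], [85, [0, 0, -50], 0], [85, [0, 0, -50], 0]]'

```text
t: 9.8
tool_pos: [0.4898, -0.2446, 0.3822]
orientation: [0.758, 3.048, -0.0]
force: [0.6, -0.7, -2.7]
opening: 0.0896
```

Request:
apply_moves --deltas '[[85, [0, 0, -20], -0.18], [85, [0, 0, 0], -0.18], [85, [0, 0, 0], -0.18], [85, [0, 0, 0], -0.18], [85, [0, 0, 0], 0]]'

```text
t: 10.42
tool_pos: [0.49, -0.2447, 0.4006]
orientation: [-0.362, 3.12, -0.001]
force: [-0.3, 0.0, -2.4]
opening: 0.0902
```

```bash
python3 - <<'E'
from h import *
p=tcp(*Hpt(*Lfrom(182,14+30,-25),-25)); go(*p[:2],.40,90+np.degrees(TR()[2]))
E
```

```text
t 10.43 pos [ 0.49   -0.2447  0.4006] jaw 103.24 tilt [ 0.0006 -0.0004] F [-0.3  0.  -2.4] open 0.0902
yaw -0.002 shift [-1.601e+02  5.005e+02  4.000e-01]
```

Request:
apply_moves --deltas '[[85, [-8, 25, 0], 0], [85, [-16, 50, 0], 0], [85, [-16, 50, 0], 0], [85, [-16, 50, 0], 0], [85, [-16, 50, 0], 0]]'

```text
t: 11.05
tool_pos: [0.5081, -0.0076, 0.4005]
orientation: [-0.355, 3.121, -0.0]
force: [0.0, -0.4, -2.8]
opening: 0.0895
```

Request:
apply_moves --deltas '[[85, [-16, 50, 0], 0], [85, [-16, 50, 0], 0], [85, [-16, 50, 0], 0], [85, [-16, 50, 0], 0], [85, [-16, 50, 0], 0]]'

```text
t: 11.68
tool_pos: [0.5285, 0.2542, 0.4004]
orientation: [-0.356, 3.121, 0.0]
force: [0.7, -0.2, -1.6]
opening: 0.0896
```

Request:
apply_moves --deltas '[[85, [-8, 25, 0], 0], [85, [0, 0, 0], 0], [85, [0, 0, 0], 0]]'

```text
t: 12.05
tool_pos: [0.5307, 0.2782, 0.3999]
orientation: [0.36, -3.121, 0.001]
force: [0.5, -0.4, -1.7]
opening: 0.0901
```

```bash
python3 - <<'E'
from h import *
p=tcp(*Hpt(*Lfrom(182,14+30,-25),-25)); go(*p,90+np.degrees(TR()[2]))
T=viewer.read_camera('top');S=viewer.read_camera('side')
cv2.imwrite('pics/p3.png',np.hstack([cv2.convertScaleAbs(crop(T,130,150,120,120,3.3),alpha=1.5),cv2.convertScaleAbs(crop(S,190,90,120,120,3.3),alpha=1.3)]))
E
```

```text
t 12.05 pos [0.5307 0.2782 0.3999] jaw 103.17 tilt [-0.0001 -0.0005] F [ 0.5 -0.4 -1.7] open 0.0901
yaw -0.003 shift [ 0.2  1.1 22.1]
```

View pics/p3.png

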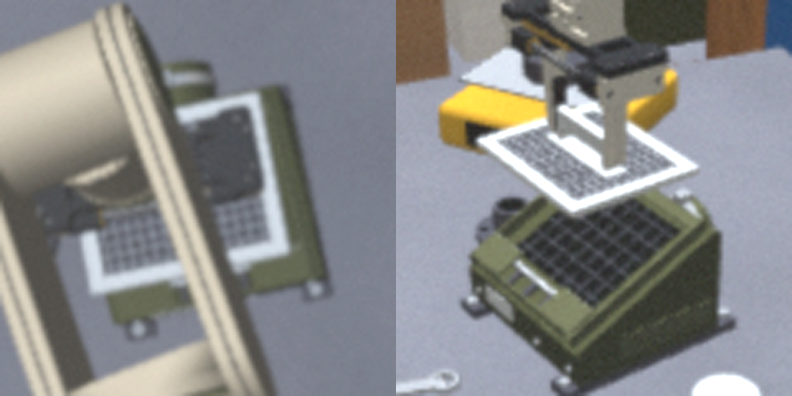

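Request:
apply_moves --deltas '[[85, [-6, 0.5, 20], -0.003], [85, [-6.5, 0.5, 15], 0], [85, [0, 0, 8], 0], [85, [0, 0, 4], 0], [85, [0, 0, 0], 0]]'

```text
t: 12.78
tool_pos: [0.5426, 0.2825, 0.3526]
orientation: [0.368, -3.119, 0.0]
force: [0.6, -0.3, -2.4]
opening: 0.0902
```

Request:
apply_moves --deltas '[[85, [0.5, 0, 3], 0], [85, [1, 0, 3], 0], [85, [1, 0, 3], 0], [85, [1, 0, 3], 0], [85, [0, 0, 0], 0]]'

```text
t: 13.4
tool_pos: [0.5391, 0.2817, 0.3411]
orientation: [-0.369, 3.12, 0.0]
force: [-2.1, -0.0, 0.7]
opening: 0.0901
```

```bash
python3 - <<'E'
from h import *
go(*tcp(*Hpt(*Lfrom(182,14,-15),-15)),90+np.degrees(TR()[2]))
print(robot.read_state()["wrist_torque"])
E
```

```text
t 13.4 pos [0.5391 0.2817 0.3411] jaw 103.48 tilt [0.0003 0.0002] F [-2.1 -0.   0.7] open 0.0901
yaw 0.002 shift [ 1.1 -0.4  4. ]
[0.03453738 0.15636666 0.04122288]
```

Request:
apply_moves --deltas '[[85, [0.8, 0, 3], 0], [85, [0.7, 0, 3], 0], [85, [0.7, 0, 3], 0], [85, [0.7, 0, 3], 0], [85, [0, 0, 3], 0]]'

```text
t: 14.02
tool_pos: [0.5362, 0.281, 0.3255]
orientation: [0.369, -3.119, 0.0]
force: [-4.1, -0.5, 2.5]
opening: 0.09
```

Request:
apply_moves --deltas '[[85, [0, 0, 3], 0], [85, [0, 0, 3], 0], [85, [0, 0, 3], 0], [85, [0, 0, 2], 0], [85, [0, 0, 0], 0]]'

```text
t: 14.65
tool_pos: [0.5364, 0.281, 0.3146]
orientation: [0.369, -3.12, 0.0]
force: [-1.2, -0.4, -1.2]
opening: 0.0899
```

```bash
python3 - <<'E'
from h import *
go(*tcp(*Hpt(*Lfrom(182,14,4),4)),90+np.degrees(TR()[2]))
S=viewer.read_camera('side')
cv2.imwrite('pics/p4.png',cv2.convertScaleAbs(crop(S,190,105,120,105,5.5),alpha=1.3))
E
```

```text
t 14.65 pos [0.5364 0.281  0.3146] jaw 103.48 tilt [-0.0001 -0.0001] F [-1.2 -0.4 -1.2] open 0.0899
yaw 0.002 shift [-0.1 -0.3  4.4]
```

View pics/p4.png

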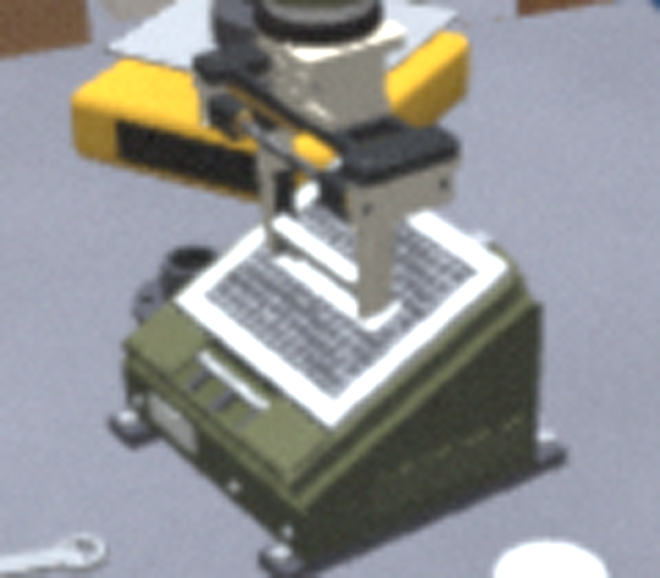

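```bash
python3 - <<'E'
from h import *
Xs=np.array([.5413,.2852,.233]); Xa=TR()
obs=fullpx(190,105,5.5,[(181,296),(335,422)]) # underside corners approx
for th in(0,1.5,3):
    x,z=Lfrom(182,14,th)
    for X in(Xs,Xa):
        for zz in(z,z+8):
            p=proj("side",box2w(tray2box([[x/1e3,.09,zz/1e3],[x/1e3,-.09,zz/1e3]]),X)); print(th,round(zz,1),((p-[190,105]+.5)*5.5-.5).round(0).tolist())
p=proj("side",box2w(tray2box([[0,-.094,.015],[.17,-.094,.015],[0,.094,.015],[.17,.094,.015]]),Xs)); print(((p-[190,105]+.5)*5.5-.5).round(0).tolist())
E
```

```text
0 14.0 [[182.0, 304.0], [335.0, 430.0]]
0 22.0 [[177.0, 296.0], [330.0, 422.0]]
0 14.0 [[184.0, 307.0], [338.0, 433.0]]
0 22.0 [[179.0, 299.0], [333.0, 425.0]]
1.5 10.1 [[185.0, 308.0], [338.0, 434.0]]
1.5 18.1 [[179.0, 300.0], [333.0, 426.0]]
1.5 10.1 [[186.0, 311.0], [340.0, 437.0]]
1.5 18.1 [[181.0, 303.0], [335.0, 429.0]]
3 6.1 [[187.0, 312.0], [341.0, 438.0]]
3 14.1 [[182.0, 304.0], [336.0, 430.0]]
3 6.1 [[189.0, 314.0], [343.0, 441.0]]
3 14.1 [[184.0, 306.0], [338.0, 433.0]]
[[299.0, 467.0], [505.0, 287.0], [141.0, 332.0], [333.0, 169.0]]
```

Request:
apply_moves --deltas '[[85, [0, 0, 2], 0], [85, [0, 0, 2], 0], [85, [0, 0, 1], 0], [85, [0, 0, 0], 0]]'

```text
t: 15.2
tool_pos: [0.5365, 0.281, 0.3099]
orientation: [-0.368, 3.119, 0.0]
force: [-0.3, -0.8, 1.2]
opening: 0.0896
```

```bash
python3 - <<'E'
from h import *
j=90+np.degrees(TR()[2])
go(*tcp(*Hpt(*Lfrom(182,14,5.36),5.36)),j); print(robot.read_state()["wrist_torque"])
for xL,th in((25,5.6),(18,5.6),(12,5.7),(6,5.8)): print(xL); go(*tcp(*Hpt(xL,1,th)),j)
E
```

```text
t 15.2 pos [0.5365 0.281  0.3099] jaw 103.47 tilt [0.0005 0.0001] F [-0.3 -0.8  1.2] open 0.0896
yaw 0.002 shift [-0.2 -0.3  1.6]
[0.23716001 0.03200364 0.10365588]
25
t 15.2 pos [0.5365 0.281  0.3099] jaw 103.47 tilt [0.0005 0.0001] F [-0.3 -0.8  1.2] open 0.0896
yaw 0.002 shift [ 7.5 -0.3  3.7]
18
t 15.2 pos [0.5365 0.281  0.3099] jaw 103.47 tilt [0.0005 0.0001] F [-0.3 -0.8  1.2] open 0.0896
yaw 0.002 shift [13.8 -0.3  6.7]
12
t 15.2 pos [0.5365 0.281  0.3099] jaw 103.47 tilt [0.0005 0.0001] F [-0.3 -0.8  1.2] open 0.0896
yaw 0.002 shift [19.4 -0.3  9.1]
6
t 15.2 pos [0.5365 0.281  0.3099] jaw 103.47 tilt [0.0005 0.0001] F [-0.3 -0.8  1.2] open 0.0896
yaw 0.002 shift [24.9 -0.3 11.6]
```

```bash
cat >> h.py <<'E'
def avg(n=5):
    F=[];M=[]
    for _ in range(n):
        viewer.read_camera("top"); s=robot.read_state(); F.append(s["force"]); M.append(s["wrist_torque"])
    c,s_=np.cos(TR()[2]),np.sin(TR()[2]); Q=np.array([[c,s_,0],[-s_,c,0],[0,0,1]])
    print("box axes F",(Q@np.mean(F,0)).round(2),"M",(Q@np.mean(M,0)).round(3))
E
python3 -c "
from h import *
avg(6)"
```

```text
box axes F [-0.54 -0.04  0.81] M [ 0.194 -0.099  0.063]
```

Request:
apply_moves --deltas '[[85, [2, 0, 0.9], 0], [85, [2, 0, 0.9], 0], [85, [0, 0, 0], 0]]'

```text
t: 15.88
tool_pos: [0.5321, 0.2799, 0.3074]
orientation: [0.369, -3.119, 0.001]
force: [-0.7, -1.3, -2.3]
opening: 0.0896
```

```bash
python3 -c "
from h import *
avg(6); go(*tcp(*Hpt(25,1,5.6)),103.35)"
```

```text
box axes F [-0.36 -0.14 -2.66] M [0.081 0.064 0.018]
t 16.18 pos [0.5325 0.28   0.3079] jaw 103.47 tilt [-0.0001 -0.0001] F [ 0.2 -0.2 -3.4] open 0.0896
yaw 0.002 shift [ 3.3 -0.3  1.7]
```

Request:
apply_moves --deltas '[[85, [2, 0, 1], 0], [85, [2, 0, 1], 0], [85, [2, 0, 1], 0], [85, [0, 0, 0], 0]]'

```text
t: 16.68
tool_pos: [0.5265, 0.2787, 0.305]
orientation: [-0.369, 3.12, -0.0]
force: [0.1, 1.0, -3.1]
opening: 0.0899
```

```bash
python3 -c "
from h import *
avg(4); go(*tcp(*Hpt(22,1,5.6)),103.35)
S=viewer.read_camera('side')
cv2.imwrite('pics/p5.png',cv2.convertScaleAbs(crop(S,195,120,100,90,6),alpha=1.3))"
```

```text
box axes F [ 0.06  0.13 -2.96] M [ 0.027  0.019 -0.005]
t 16.88 pos [0.5267 0.2787 0.3051] jaw 103.47 tilt [-0. -0.] F [-0.4 -0.1 -3.5] open 0.0901
yaw 0.002 shift [ 0.1 -0.3  0.1]
```

View pics/p5.png

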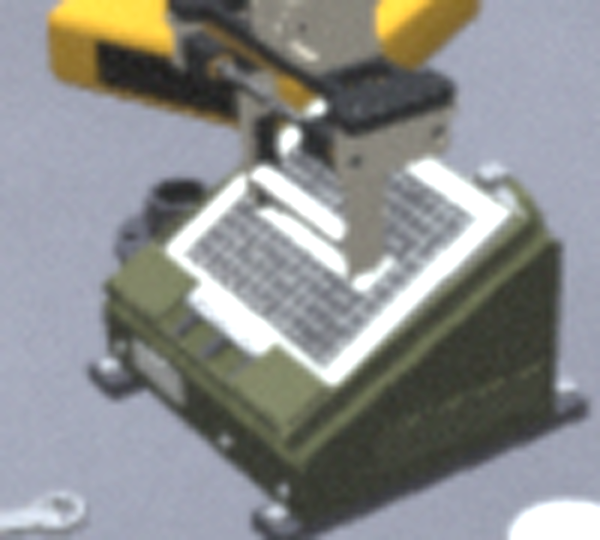

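Request:
apply_moves --deltas '[[85, [1.5, 0, 0.7], 0], [85, [1.5, 0, 0.7], 0], [85, [1.5, 0, 0.7], 0], [85, [0, 0, 0], 0]]' --grip_force 40

```text
t: 17.42
tool_pos: [0.5229, 0.2778, 0.3039]
orientation: [-0.369, 3.117, 0.001]
force: [5.1, 1.0, 0.4]
opening: 0.0899
```

```bash
python3 -c "
from h import *
avg(4); go(*tcp(*Hpt(12,1,5.6)),103.35)"
```

```text
box axes F [ 5.43 -0.28  0.92] M [-0.165 -0.985  0.322]
t 17.62 pos [0.523  0.2778 0.304 ] jaw 103.49 tilt [0.003  0.0008] F [5.9 1.1 1.4] open 0.09
yaw 0.002 shift [ 5.3 -0.3  3.3]
```

Request:
apply_moves --deltas '[[85, [1.5, 0, 0.7], 0], [85, [1.5, 0, 0.7], 0], [85, [1.5, 0, 0.7], 0], [85, [0, 0, 0], 0]]'

```text
t: 18.12
tool_pos: [0.5188, 0.2768, 0.3022]
orientation: [-0.369, 3.116, 0.001]
force: [5.8, 1.6, 0.6]
opening: 0.0901
```

```bash
python3 -c "
from h import *
avg(3); go(*tcp(*Hpt(8,0.5,5.6)),103.35)"
```

```text
box axes F [ 6.52 -0.76  1.32] M [-0.252 -1.247  0.405]
t 18.27 pos [0.5189 0.2768 0.3022] jaw 103.49 tilt [0.004  0.0011] F [6.3 1.2 1.2] open 0.0899
yaw 0.002 shift [ 4.5 -0.2  3.6]
```

Request:
apply_moves --deltas '[[85, [1.5, 0, 0.7], 0], [85, [1.5, 0, 0.7], 0], [85, [0, 0, 0], 0]]'

```text
t: 18.65
tool_pos: [0.516, 0.2761, 0.301]
orientation: [-0.368, 3.115, 0.001]
force: [7.8, 0.8, 2.2]
opening: 0.0898
```

```bash
python3 -c "
from h import *
avg(3); go(*tcp(*Hpt(8,0.5,5.6)),103.35)"
```

```text
box axes F [ 7.18 -0.05  1.87] M [-0.288 -1.39   0.426]
t 18.8 pos [0.5161 0.2761 0.3011] jaw 103.49 tilt [0.0048 0.0013] F [6.4 0.7 2.7] open 0.0897
yaw 0.002 shift [ 1.7 -0.2  2.5]
```

Request:
apply_moves --deltas '[[85, [1.5, 0, 0.8], 0], [85, [1, 0, 0.6], 0], [85, [0.5, 0, 0.3], 0], [85, [0, 0, 0], 0]]'

```text
t: 19.3
tool_pos: [0.5134, 0.2754, 0.2997]
orientation: [-0.368, 3.114, 0.001]
force: [7.2, 1.1, 3.4]
opening: 0.0896
```

```bash
python3 -c "
from h import *
avg(3)
for x,th in((8,5.6),(6,5.6),(6,4),(6,2),(6,0)): print(x,th); go(*tcp(*Hpt(x,0,th)),103.35)"
```

```text
box axes F [ 7.4  -0.79  3.34] M [-0.412 -1.384  0.482]
8 5.6
t 19.45 pos [0.5134 0.2754 0.2998] jaw 103.49 tilt [0.0055 0.0014] F [7.7 1.8 3.3] open 0.0897
yaw 0.002 shift [-1.3 -0.2  1.7]
6 5.6
t 19.45 pos [0.5134 0.2754 0.2998] jaw 103.49 tilt [0.0055 0.0014] F [7.7 1.8 3.3] open 0.0897
yaw 0.002 shift [ 0.5 -0.2  2.5]
6 4
t 19.45 pos [0.5134 0.2754 0.2998] jaw 103.49 tilt [0.0055 0.0014] F [7.7 1.8 3.3] open 0.0897
yaw 0.002 shift [-1.3 -0.2  3.9]
6 2
t 19.45 pos [0.5134 0.2754 0.2998] jaw 103.49 tilt [0.0055 0.0014] F [7.7 1.8 3.3] open 0.0897
yaw 0.002 shift [-3.5 -0.2  5.7]
6 0
t 19.45 pos [0.5134 0.2754 0.2998] jaw 103.49 tilt [0.0055 0.0014] F [7.7 1.8 3.3] open 0.0897
yaw 0.002 shift [-5.7 -0.2  7.6]
```

Request:
apply_moves --deltas '[[85, [1, 0, 0.5], 0], [85, [-1, 0, 1.1], 0], [85, [-1.1, 0, 1.1], 0], [85, [-1.1, 0, 1.1], 0], [85, [0, 0, 0], 0]]'

```text
t: 20.08
tool_pos: [0.5154, 0.276, 0.2964]
orientation: [-0.368, 3.115, 0.002]
force: [4.4, 0.8, 7.0]
opening: 0.0898
```

```bash
python3 -c "
from h import *
avg(3)
for x,th in((6,2),(6,0)): print(x,th); go(*tcp(*Hpt(x,0,th)),103.35)"
```

```text
box axes F [ 4.88 -0.2   7.29] M [-0.319 -0.554  0.351]
6 2
t 20.23 pos [0.5154 0.276  0.2964] jaw 103.49 tilt [0.005  0.0016] F [4.9 2.  7.6] open 0.0898
yaw 0.002 shift [-1.4 -0.3  2.3]
6 0
t 20.23 pos [0.5154 0.276  0.2964] jaw 103.49 tilt [0.005  0.0016] F [4.9 2.  7.6] open 0.0898
yaw 0.002 shift [-3.6 -0.3  4.2]
```

Request:
apply_moves --deltas '[[85, [-1, 0, 1.1], 0], [85, [-1, 0, 1.1], 0], [85, [0, 0, 0], 0]]'

```text
t: 20.6
tool_pos: [0.5174, 0.2766, 0.2944]
orientation: [-0.368, 3.115, 0.003]
force: [4.7, 1.0, 8.0]
opening: 0.0891
```

```bash
python3 -c "
from h import *
avg(3)
for x,th in((6,0),): print(x,th); go(*tcp(*Hpt(x,0,th)),103.35)"
```

```text
box axes F [ 5.18 -0.05  7.74] M [ 0.099 -0.45   0.213]
6 0
t 20.75 pos [0.5174 0.2766 0.2944] jaw 103.47 tilt [0.0051 0.0022] F [5.1 1.4 8. ] open 0.0897
yaw 0.002 shift [-1.5 -0.4  2.2]
```

Request:
apply_moves --deltas '[[85, [-1, 0, 1.1], 0], [85, [-0.8, 0, 1.1], 0], [85, [0, 0, 0], 0]]'

```text
t: 21.12
tool_pos: [0.5192, 0.2771, 0.2923]
orientation: [-0.368, 3.115, 0.003]
force: [4.9, 1.8, 8.1]
opening: 0.0897
```

```bash
python3 -c "
from h import *
avg(3)
for x,th in((6,0),): print(x,th); go(*tcp(*Hpt(x,0,th)),103.35)"
```

```text
box axes F [5.06 0.38 8.01] M [ 0.176 -0.504  0.201]
6 0
t 21.27 pos [0.5192 0.2771 0.2923] jaw 103.47 tilt [0.0053 0.0024] F [4.2 1.5 8. ] open 0.0899
yaw 0.002 shift [ 0.3 -0.5  0.1]
```

Request:
apply_moves --deltas '[[85, [-0.8, 0, 1], 0], [85, [-0.6, 0, 1], 0], [85, [0, 0, 0], 0]]'

```text
t: 21.65
tool_pos: [0.5201, 0.2773, 0.2917]
orientation: [-0.368, 3.116, 0.002]
force: [-5.5, -2.7, 21.0]
opening: 0.0894
```

```bash
python3 -c "
from h import *
avg(3)
for x,th in((6,0),): print(x,th); go(*tcp(*Hpt(x,0,th)),103.35)"
```

```text
box axes F [-5.22 -1.9  21.26] M [1.000e-03 1.227e+00 1.520e-01]
6 0
t 21.8 pos [0.5201 0.2773 0.2917] jaw 103.47 tilt [0.0038 0.0019] F [-4.4 -2.9 21.8] open 0.0897
yaw 0.002 shift [ 1.2 -0.5 -0.6]
```

Request:
apply_moves --deltas '[[85, [0, 0, -0.9], 0], [85, [-0.9, 0, -0.42], 0], [85, [-0.9, 0, -0.42], 0], [85, [-0.9, 0, -0.42], 0], [85, [0, 0, 0], 0]]'

```text
t: 22.42
tool_pos: [0.5211, 0.2776, 0.2917]
orientation: [0.369, -3.118, -0.001]
force: [-11.2, -5.3, 17.0]
opening: 0.0897
```

```bash
python3 -c "
from h import *
avg(3)
for x,th in((16.5,0),): print(x,th); go(*tcp(*Hpt(x,0,th)),103.35)"
```

```text
box axes F [-12.28  -1.62  17.68] M [0.313 2.005 0.124]
16.5 0
t 22.57 pos [0.5211 0.2777 0.2917] jaw 103.49 tilt [-0.002   0.0001] F [-12.4  -4.5  17.5] open 0.0897
yaw 0.002 shift [-7.2 -0.6 -5. ]
```

Request:
apply_moves --deltas '[[85, [0, 0, -0.8], 0], [85, [0, 0, -0.7], 0], [85, [0, 0, 0], 0]]'

```text
t: 22.95
tool_pos: [0.5221, 0.2779, 0.2925]
orientation: [-0.369, 3.119, 0.002]
force: [-1.2, 1.4, 8.2]
opening: 0.0899
```

```bash
python3 -c "
from h import *
avg(3)
for x,th in((16.5,0),(8,0)): print(x,th); go(*tcp(*Hpt(x,0,th)),103.35)"
```

```text
box axes F [0.11 0.71 7.1 ] M [0.353 0.255 0.265]
16.5 0
t 23.1 pos [0.5221 0.2779 0.2925] jaw 103.49 tilt [0.0011 0.0011] F [0.4 0.5 6.6] open 0.0894
yaw 0.002 shift [-6.2 -0.6 -4.2]
8 0
t 23.1 pos [0.5221 0.2779 0.2925] jaw 103.49 tilt [0.0011 0.0011] F [0.4 0.5 6.6] open 0.0894
yaw 0.002 shift [ 1.5 -0.6 -0.6]
```

Request:
apply_moves --deltas '[[85, [-0.9, 0, -0.5], 0], [85, [-0.9, 0, -0.5], 0], [85, [-0.9, 0, -0.5], 0], [85, [0, 0, 0], 0]]'

```text
t: 23.6
tool_pos: [0.5243, 0.2784, 0.2934]
orientation: [0.369, -3.119, -0.001]
force: [-3.8, 0.1, 7.0]
opening: 0.0899
```

```bash
python3 -c "
from h import *
avg(3)
for x,th in((16.5,0),): print(x,th); go(*tcp(*Hpt(x,0,th)),103.35)"
```

```text
box axes F [-2.79  1.19  5.89] M [0.471 0.46  0.233]
16.5 0
t 23.75 pos [0.5243 0.2785 0.2934] jaw 103.49 tilt [-0.0005  0.0006] F [-2.6  0.2  6.7] open 0.0895
yaw 0.002 shift [-4.  -0.6 -3.3]
```

Request:
apply_moves --deltas '[[85, [-0.9, 0, -0.6], 0], [85, [-0.9, 0, -0.5], 0], [85, [-0.9, 0, -0.5], 0], [85, [0, 0, 0], 0]]'

```text
t: 24.25
tool_pos: [0.5269, 0.2791, 0.2947]
orientation: [0.369, -3.119, -0.001]
force: [-3.6, 0.3, 6.0]
opening: 0.0902
```

```bash
python3 -c "
from h import *
avg(3)
for x,th in((16.5,0),): print(x,th); go(*tcp(*Hpt(x,0,th)),103.35)"
```

```text
box axes F [-2.35  2.14  5.72] M [0.666 0.459 0.213]
16.5 0
t 24.4 pos [0.5269 0.2791 0.2947] jaw 103.49 tilt [-0.0006  0.0006] F [-2.9  1.2  5. ] open 0.0899
yaw 0.002 shift [-1.3 -0.6 -2. ]
```

Request:
apply_moves --deltas '[[85, [-0.9, 0.3, -0.5], 0], [85, [-0.7, 0.2, -0.4], 0], [85, [0, 0, 0], 0]]'

```text
t: 24.78
tool_pos: [0.5285, 0.2797, 0.2955]
orientation: [0.369, -3.12, -0.0]
force: [-2.2, 0.9, 5.0]
opening: 0.0898
```

```bash
python3 -c "
from h import *
avg(3)
for x,th in((16.5,0),): print(x,th); go(*tcp(*Hpt(x,0,th)),103.35)"
```

```text
box axes F [-2.47  0.11  5.86] M [0.581 0.423 0.516]
16.5 0
t 24.93 pos [0.5285 0.2797 0.2955] jaw 103.49 tilt [-0.0002  0.0001] F [-1.8 -0.3  5.5] open 0.0897
yaw 0.002 shift [ 0.5 -0.8 -1.2]
```

Request:
apply_moves --deltas '[[85, [-0.9, 0, -0.45], 0], [85, [-0.7, 0, -0.35], 0], [85, [0, 0, 0], 0]]'

```text
t: 25.3
tool_pos: [0.53, 0.28, 0.2961]
orientation: [0.369, -3.119, -0.0]
force: [-3.6, -1.0, 5.7]
opening: 0.0895
```

```bash
python3 -c "
from h import *
avg(3)
for x,th in((16.5,0),): print(x,th); go(*tcp(*Hpt(x,0,th)),103.35)"
```

```text
box axes F [-3.11  0.56  4.84] M [0.663 0.543 0.501]
16.5 0
t 25.45 pos [0.53   0.28   0.2961] jaw 103.49 tilt [-0.0007 -0.    ] F [-2.8 -0.6  5. ] open 0.0898
yaw 0.002 shift [ 1.9 -0.8 -0.6]
```

Request:
apply_moves --deltas '[[85, [-0.8, 0, -0.4], 0], [85, [-0.7, 0, -0.35], 0], [85, [0, 0, 0], 0]]'

```text
t: 25.82
tool_pos: [0.5306, 0.2802, 0.2961]
orientation: [0.369, -3.116, 0.001]
force: [-7.6, -2.5, 6.8]
opening: 0.0895
```

```bash
python3 -c "
from h import *
avg(3)
for x,th in((16.5,0),): print(x,th); go(*tcp(*Hpt(x,0,th)),103.35)"
```

```text
box axes F [-8.79 -0.19  6.57] M [0.758 1.257 0.453]
16.5 0
t 25.98 pos [0.5305 0.2802 0.2962] jaw 103.49 tilt [-0.0039 -0.0009] F [-7.7 -2.6  7. ] open 0.0895
yaw 0.003 shift [ 2.5 -0.9 -0.5]
```

Request:
apply_moves --deltas '[[85, [0.4, 0, -0.3], 0], [93, [0, 0, 0], 0], [93, [0, 0, 0], 0], [93, [0, 0, 0], 0], [93, [0, 0, 0], 0]]' --grip_force 10

```text
t: 26.6
tool_pos: [0.5313, 0.2802, 0.2971]
orientation: [-0.368, 3.12, -0.0]
force: [0.6, -0.4, -0.6]
opening: 0.0932
```

```bash
python3 -c "
from h import *
avg(3); go(.53,.28,.45,103.35)"
```

```text
box axes F [-0.38 -0.06 -0.7 ] M [ 0.062 -0.017 -0.009]
t 26.75 pos [0.5313 0.2803 0.2971] jaw 103.48 tilt [0.0001 0.    ] F [ 0.5 -0.9 -0.2] open 0.0928
yaw 0.002 shift [   1.3    0.  -152.9]
```

Free of contact. Rising carefully, then checking from above.

Request:
apply_moves --deltas '[[93, [0, 0, -4], 0], [93, [0, 0, -6], 0], [93, [0, 0, -8], 0], [93, [0, 0, -8], 0], [93, [0, 0, -10], 0]]'

```text
t: 27.38
tool_pos: [0.5312, 0.2803, 0.3338]
orientation: [-0.369, 3.12, 0.0]
force: [0.4, 0.1, 1.2]
opening: 0.0928
```

Request:
apply_moves --deltas '[[93, [0, 0, -40], 0], [93, [0, 0, -50], 0], [93, [50, -20, -20], 0], [93, [55, -30, 0], 0], [93, [55, -30, 0], 0]]'

```text
t: 28.0
tool_pos: [0.3931, 0.1645, 0.444]
orientation: [-0.369, 3.118, 0.0]
force: [-1.2, -0.5, 0.5]
opening: 0.0928
```

Request:
apply_moves --deltas '[[93, [0, -50, 0], 0], [93, [0, -55, 0], 0], [93, [0, -55, 0], 0], [93, [0, -55, 0], 0], [93, [0, 0, 0], 0]]'

```text
t: 28.62
tool_pos: [0.4447, -0.0468, 0.4435]
orientation: [-0.36, 3.121, -0.001]
force: [-0.3, 1.1, 0.4]
opening: 0.0929
```

```bash
python3 - <<'E'
from h import *
go(.53,.28,.45,103.35)
T=viewer.read_camera('top');S=viewer.read_camera('side')
cv2.imwrite('pics/topF.png',T);cv2.imwrite('pics/sideF.png',S)
f=lambda im,x,y,w,h,s:cv2.convertScaleAbs(crop(im,x,y,w,h,s),alpha=1.5)
cv2.imwrite('pics/fin.png',np.hstack([f(T,145,170,88,88,4.5),f(S,205,130,88,88,4.5)]))
E
```

```text
t 28.62 pos [ 0.4447 -0.0468  0.4435] jaw 103.17 tilt [ 0.0003 -0.0009] F [-0.3  1.1  0.4] open 0.0929
yaw -0.003 shift [-158.4  298.3   -6.7]
```

View pics/fin.png

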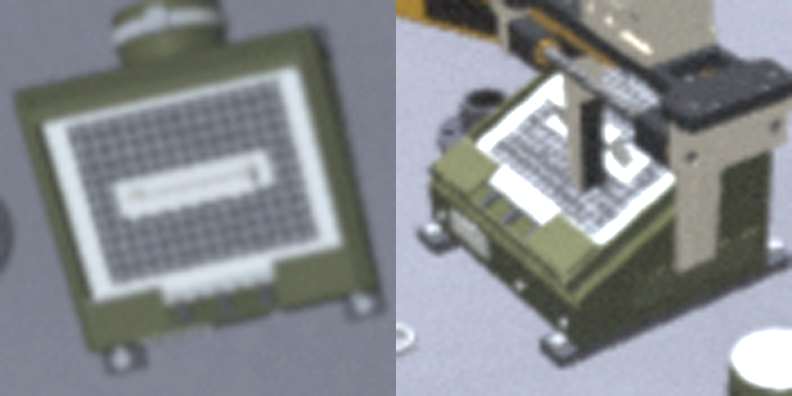

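```bash
python3 - <<'E'
from h import *
Xt=np.array([.5417,.2786,.2329])
T=cv2.imread('pics/topF.png');g=cv2.cvtColor(T,cv2.COLOR_BGR2GRAY).astype(np.float32)
# profile along tray x on frame columns and along y through the middle, seen in tray coords at plate top z=8
def prof(p):
    uv=proj("top",box2w(tray2box(p),Xt)).astype(np.float32); return cv2.remap(g,uv[:,:1].T.copy(),uv[:,1:].T.copy(),cv2.INTER_LINEAR)[0]
xs=np.arange(0,.18,.001)
for y in(-.082,-.06,.06,.082):
    q=prof(np.c_[xs,np.full_like(xs,y),np.full_like(xs,.008)]); w=np.where(q>(np.percentile(q,90)+60)/2)[0]; print("x",y,w.min(),w.max())
ys=np.arange(-.105,.105,.001)
for x in(.03,.05,.13,.15):
    q=prof(np.c_[np.full_like(ys,x),ys,np.full_like(ys,.008)]); w=np.where(q>(q.max()+60)/2)[0]; print("y",x,ys[w.min()].round(3),ys[w.max()].round(3))
# handle bar centre at z=42: brightness centroid
xx=np.arange(.07,.115,.001)
s=np.mean([prof(np.c_[xx,np.full_like(xx,y),np.full_like(xx,.042)]) for y in np.arange(-.035,.036,.005)],0); print("bar",s.round(0).astype(int))
for n,f in(("top","topF"),("side","sideF")):
    d=cv2.absdiff(cv2.imread(f"pics/{n}0.png"),cv2.imread(f"pics/{f}.png")).max(2)>40
    k,l,st,c=cv2.connectedComponentsWithStats(cv2.morphologyEx(d.astype(np.uint8),cv2.MORPH_OPEN,np.ones((2,2))))
    print(n,[st[i].tolist() for i in range(1,k) if st[i,4]>15])
E
```

```text
x -0.082 23 158
x -0.06 20 160
x 0.06 19 159
x 0.082 21 156
y 0.03 -0.09 0.09
y 0.05 -0.089 0.091
y 0.13 -0.089 0.091
y 0.15 -0.089 0.092
bar [ 80  79  78  77  78  79  80  82  83  84  85  88  91  96 104 113 122 129
 135 140 143 145 145 145 144 143 141 139 138 137 137 138 140 141 143 144
 144 143 141 137 132 126 118 109 101]
top [[156, 186, 66, 52, 2289], [272, 198, 15, 18, 145], [315, 201, 65, 63, 694], [245, 204, 80, 116, 1543], [331, 213, 32, 29, 247], [328, 228, 6, 14, 48], [301, 244, 23, 90, 304], [307, 247, 22, 85, 262], [251, 258, 16, 62, 188], [13, 281, 57, 38, 899], [0, 285, 81, 61, 1431], [66, 302, 135, 118, 5946], [258, 312, 38, 20, 437], [28, 314, 11, 8, 61], [41, 322, 10, 8, 45], [247, 330, 39, 16, 406], [283, 334, 15, 4, 42], [293, 347, 7, 26, 137], [0, 348, 76, 55, 687], [249, 359, 46, 40, 681], [221, 364, 26, 56, 649], [296, 375, 13, 12, 86], [293, 384, 4, 5, 16], [250, 390, 37, 30, 944], [303, 415, 4, 5, 19]]
side [[0, 0, 139, 22, 1357], [140, 0, 49, 14, 357], [214, 0, 44, 6, 163], [140, 0, 148, 39, 1524], [252, 5, 15, 5, 32], [84, 33, 31, 12, 294], [275, 32, 12, 21, 171], [144, 35, 114, 32, 2523], [0, 39, 61, 15, 496], [91, 49, 26, 8, 157], [275, 54, 3, 8, 22], [0, 56, 107, 95, 4133], [121, 62, 35, 27, 558], [275, 63, 3, 8, 22], [227, 80, 68, 81, 2415], [120, 91, 18, 3, 52], [121, 90, 30, 33, 355], [240, 100, 7, 5, 23], [0, 137, 22, 21, 188], [55, 140, 37, 15, 181], [93, 142, 18, 25, 210], [224, 147, 53, 38, 862], [0, 159, 21, 22, 334], [269, 159, 16, 15, 55], [74, 163, 21, 23, 255], [95, 166, 23, 50, 696], [268, 171, 10, 20, 135], [28, 183, 44, 9, 209], [0, 188, 22, 30, 415], [36, 189, 29, 6, 104], [59, 198, 16, 11, 103], [27, 200, 7, 7, 32], [22, 216, 22, 19, 247], [274, 266, 60, 57, 1315]]
```

```bash
python3 - <<'E'
from h import *
Xt=np.array([.5417,.2786,.2329])
g=cv2.cvtColor(cv2.imread('pics/topF.png'),cv2.COLOR_BGR2GRAY).astype(np.float32)
g0=cv2.cvtColor(cv2.imread('pics/top0.png'),cv2.COLOR_BGR2GRAY).astype(np.float32)
def samp(g,W):
    uv=proj("top",W).astype(np.float32); return cv2.remap(g,uv[:,:1].T.copy(),uv[:,1:].T.copy(),cv2.INTER_CUBIC)[0]
xs=np.arange(-.08,.081,.001); Y=[*np.arange(-.072,-.05,.002),*np.arange(.05,.072,.002)]
F=np.mean([samp(g,box2w(tray2box(np.c_[xs+.0915,np.full_like(xs,y),np.full_like(xs,.008)]),Xt)) for y in Y],0)
a=np.radians(62.35-90);c,s=np.cos(a),np.sin(a)
A=np.mean([samp(g0,np.c_[.4917+.0007*c+xs*c-(y-.0007)*s,-.2415+.0007*s+xs*s+(y-.0007)*c,np.full_like(xs,.008)]) for y in Y],0)
for n,q in(("start",A),("final",F)): print(n,q[2:34:2].round(0).astype(int),q[-34::2].round(0).astype(int))
k=np.arange(20,len(xs)-20) # mesh/frame borders: threshold crossing from the middle outwards
for n,q in(("start",A),("final",F)):
    m=np.median(q[40:120]); 
    hi=[q[:25].max(),q[-25:].max()]
    l=max(i for i in range(0,40) if q[i]>(m+hi[0])/2); r=min(i for i in range(120,161) if q[i]>(m+hi[1])/2); print(n,"inner edges",xs[l].round(4),xs[r].round(4),"centre mm",((xs[l]+xs[r])*500).round(2))
E
```

```text
start [104 119 134 147 154 156 154 146 131 113  99  92  88  83  80  82] [ 82  80  81  84  87  94 107 125 141 151 155 156 151 141 126 110  99]
final [ 68  69  75  86 104 122 133 132 121 106  93  86  83  79  77  79] [ 78  77  79  84  88  96 108 119 119 108  92  77  70  67  65  63  61]
start inner edges -0.061 0.061 centre mm 0.0
final inner edges -0.061 0.059 centre mm -1.0
```

```bash
python3 -c "
from plant import order
print(order.close_job())"
```

```text
the job is handed in; nothing more can be done
None
```

The filter plate is refitted, released and handed in at about 28.8 s of the 54 s allowed. No verdict was reported.

**How it was done**
- The moves cannot tilt the tool, so I gripped the handle end to end (90 mm) so that the plate could pivot between the pads. I first located the handle by pushing it lightly from each end.
- I rested the plate's rear edge on the top of the box at the back so that it tilted, then tucked the lower edge under the lower lips. That pushed the sprung bar back at least about 11 mm, judged from position and from a force of about 9 N along the slope. The plate was still tilted at that point.
- I lowered it onto the seat, where the wrist force peaked at about 22 N. I then followed it up the slope until it met the upper end wall, opened the gripper and moved away.

**Last checks**
- **Plate position:** in the final top picture the plate is flat and square. Its lower edge is under the lower lips and its upper edge under the upper lip. By its mesh borders, x is within about 1 mm of home, and y is within about 1 to 2 mm.
- **Robot:** the wrist force was near zero after release, and the arm is clear of the plate and box.
- **Other things on the bench:** comparing pictures from before and after showed no movement that I could see. The arm blocked part of the top view near the bearing and canister, though the side view showed no change there.

**Disagreements**
- The two cameras differed by about 4 to 7 mm on plate and box positions. I used their mean, and the contacts with the handle ends and the bar agreed with it.
- Going by the arm position, home came out about 2.5 mm further up the slope than expected. I went by the contact with the end wall and the final picture instead.

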